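# Unload the forming die and spray it for the next strip

## Robot

A 6-joint arm with a two-finger parallel gripper is mounted at the origin on the work surface. World frame = base frame: x ahead of the robot, y to its left, z up, the work surface at z = 0. Lengths are in m, angles in rad, forces in N, time in s.
With the tool pointing down it reaches from about 0.375 to 0.9 m from the base axis. Payload 3.1 kg.
Tool frame: the origin (TCP) lies midway between the tips of the shut fingers; the grasp point (between the pads) lies 19 mm behind it; z points along the fingers, y is the line along which they close (so a half turn about z gives the same grasp; the last joint's range is limited). The gripper opens to 85 mm and grips with 20 to 120 N. Pads are 22 mm wide; open, the fingers measure 114 mm over their backs; the gripper's body (76 mm by 85 mm) begins 54 mm behind the grasp point. The pads swing forward as they close: fully open they stand 13 mm farther back than shut.
Start: joints at [1.073, 0.527, 1.433, -0, 1.181, -0.178], TCP at [0.196, 0.593, 0.231] pointing down, gripper open.
Joint ranges: [-3.08, 3.08], [-0.75, 2.2], [0.22, 2.44], [-1.43, 4.57], [0, 2.65], [-2.85, 2.85]. Speed limits (rad/s): [2.79, 2.79, 3.14, 3.14, 3.14, 3.14].

## Interface

Orientations are given as a 3x3 rotation matrix whose columns are the frame's x, y, z axes.
In Python, from cell import env gives the robot as it stands.
- The arm moves only by the tool drive_tool, never from a script. Its argument "motion" is a list of rows, each a list of 7 numbers: the turn, a rotation vector about the world's x, y, z in rad, then the shift along the world's x, y, z in m, then the closure in counts, from 0 (fully open) to 255 (shut). In form: [[rx, ry, rz, dx, dy, dz, hand], ...]. A call has 1 to 8 rows; each row is the pose to reach, as a shift and turn from the pose commanded when the call began; what a row does not reach only later rows make up. A row lasts 1/12 s, in which the tool goes at most 41.7 mm and 7.16 degrees, less where a joint would pass 70% of its speed; a pose out of reach is approached as far as the arm can. A call with a gripper value outside its range is refused whole. The fingers move at their own pace and stop on an object; "grip_force" is the grip in N (left out, the last holds). Time passes only in rows, so rows that repeat a pose let the fingers close. It gives the time, the measured TCP pose, the force, the opening and the grip force at its end, in the units of the state.
- env.sense(): the state, without advancing time (a new reading comes with each control period).
- env.capture(name): name is "side" or "top" or "wrist"; returns a dict with "img" (384x512x3 uint8, red, green, blue), "mtx" (3x3 intrinsics, pixels), "rvec" (rotation vector, rad) and "tvec" (3), from world to camera coordinates, as OpenCV has them. Camera axes: x right, y down, z forward; pixel columns grow to the right and rows downward; lengths in m; the calibration is good to about 2 mm. A picture is of the moment at which its call begins. There is no depth.
- env.sign_off(): hands the job in; it is judged then, once.
The state is a dict: "clock": time; "joint_pos": joint angles; "dq": joint speeds; "effort": joint torques, N m; "tool_pos": TCP position; "eef_rot": TCP orientation; "contact_force": force on the tool from outside, world axes, zero at the start; "moment": the same for the moment, N m; "opening": finger opening in m; "grip_force": force on a finger pad.
Only numpy, scipy, OpenCV 4.12 (cv2) and the standard library are available. Lean on these libraries where they do the work, as an engineer would, in place of code of your own. Each camera call takes 0.05 s, during which the arm holds its last target. There are 200 camera calls.

## Task

Lift the formed brass bracket out of the die and set it down gently, flat with its crown up, in the wooden tray; let go of it. Then give the empty die a shot of release spray by pressing the red cap of the slanted spray can all the way down and letting it spring back up. Do not spray while the bracket is still in the die, and leave the jar, the spool and the hammer where they are.

Things in the scene. Friction and masses are not known exactly. Their poses are not given: they have to be found in the camera images.
- station: Fixed steel work station: a die, and behind it a blue spray can (54 mm diameter, red cap) in a cradle, its top leaning 33 degrees from vertical towards the die. Origin on the bench under the die's centre; x points from the die to the can, y along the die's long side, z up. Cap top centre at x 195, z 178 mm. Base plate 10 mm thick, x -45 to 330, y +/-75 mm.
- die_in (a point): Centre of the die cavity's floor, 35 mm above the bench; axes as station. Steel die block 70 (x) x 150 (y) mm, top 45 mm above the bench; open cavity 30 (x) x 106 (y) mm, 10 mm deep. A hump 18 (x) x 11 (y) mm stands 10 mm high in it, inside the bracket's crown.
- lamp_bar (a point): Centre of the slim lamp bar that runs along y above the cap: 16 (x) x 20 (z) mm section, 250 mm long, underside 140 mm higher than the cap's top, bar centre 17 mm from the cap's centre towards the die; on two posts at y +/-115 mm. It bars the way straight down to the cap; the way in along the can's slanted axis is free.
- cap (a joint): How far the sprung red cap is pressed along the can's axis: 0 = up, 0.008 m = fully down. Needs about 1.6 N to start and about 5 N at the bottom; springs back by itself.
- cap_top (a point): Centre of the flat top of the red cap (36 mm diameter, 22 mm high, small white nozzle on its die side). Its z axis points out of the cap along the can's axis, 33 degrees from vertical; y is the station's y. Moves with the cap.
- bracket: Formed brass hat-shaped bracket, 0.13 kg, 24 (x) x 100 (y) x 36 (z) mm, 4 mm sheet. Origin at the centre of its underside, z up. Two flat flanges, 4 mm thick, run out to y +/-50 mm; the crown in the middle is 28 mm wide over its upright walls (y +/-14 mm), 24 mm in x, and rises to z 36 mm. In the die cavity at the start.
- bracket_crown (a point): Centre of the top of the bracket's crown, 36 mm above its underside; axes as bracket. In the die the crown stands 26 mm above the die's top and can be gripped across its 28 mm, along y.
- tray: Fixed light-wood open tray, outside 140 (x) x 190 (y) x 28 (z) mm, walls and floor 5 mm. Origin at the centre of its underside on the bench, z up. May stand left or right of the station.
- jar: Bystander: amber glass jar with a black lid, 68 mm diameter, 85 mm high; origin at the centre of its underside. The station stands between it and the tray.
- spool: Bystander: spool of blue thread with black ends, 52 mm diameter, 60 mm high; origin at the centre of its underside.
- hammer: Bystander: small hammer lying on the bench on the right, about 200 mm long, along its x axis; origin near its middle, at its underside.

How it is judged:
By the outcome, as a careful person would: the job done as asked, in the order asked, and still so for the second after the job is handed in, with the robot touching nothing.
It also fails if it takes over 54 s, if anything falls off the work surface, if the arm or the gripper's body presses on something with over 40 N, if the wrist force passes 120 N, or if a joint passes its speed limit or range.

## Working session

There is one attempt and no reset: what is moved stays moved. The work goes in short steps, Python scripts to look and compute and a tool call to move; the robot and the scene stay as the last step left them, time stands still between calls to the robot, and variables do not carry over. Pictures are saved under pics/ and viewed, at most 10 in all, crops included, and the job is handed in when it is done.

Besides the shell and the picture viewer there is one more tool, called after "Request:" as name([rows], argument=value, ...), one row to a line, values as JSON. drive_tool: Moves the arm, as the interface text tells. Its arguments: {"type":"object","properties":{"motion":{"type":"array"},"grip_force":{"type":"number"}},"required":["motion"]}

```bash
mkdir -p pics; cat > h.py <<'E'
import numpy as np, cv2
from cell import env
def cap(n,f):
    c=env.capture(n); np.savez('pics/'+f,**{k:np.array(c[k]) for k in('img','mtx','rvec','tvec')})
    cv2.imwrite('pics/'+f+'.png',c['img'][:,:,::-1]); return c
def load(f): return np.load('pics/'+f+'.npz')
def P(c,X): return cv2.projectPoints(np.array(X,float).reshape(-1,1,3),c['rvec'],c['tvec'],c['mtx'],None)[0].reshape(-1,2)
def ray(c,uv,z):
    R=cv2.Rodrigues(c['rvec'])[0]; o=-R.T@c['tvec'].reshape(3)
    d=R.T@np.linalg.inv(c['mtx'])@np.array([uv[0],uv[1],1.]); return o+d*(z-o[2])/d[2]
E
python3 - <<'E'
from h import *
a=cap('top','top0');b=cap('side','side0')
for c,f in((a,'top0L'),(b,'side0L')): cv2.imwrite('pics/'+f+'.png',cv2.resize(c['img'][:,:,::-1],(800,600),interpolation=cv2.INTER_CUBIC))
for c in(a,b):
    R=cv2.Rodrigues(c['rvec'])[0];print(-R.T@c['tvec'].reshape(3),R.round(2).tolist())
s=env.sense();print(s['eef_rot'],s['tool_pos'],s['contact_force'])
E
```

```text
[ 0.40289415 -0.02325338  1.24116083] [[0.03, -1.0, -0.02], [-0.99, -0.03, -0.16], [0.16, 0.02, -0.99]]
[ 0.21335239 -0.84751785  0.72270243] [[0.9, -0.43, -0.02], [-0.22, -0.44, -0.87], [0.36, 0.79, -0.5]]
[[-9.49619167e-01  3.13404741e-01 -9.52333897e-04]
 [ 3.13405983e-01  9.49617633e-01 -1.74349274e-03]
 [ 3.57934172e-04 -1.95412126e-03 -9.99998027e-01]] [0.19555487 0.59294208 0.23043053] [ 0.19764868 -0.27155364  0.40607506]
```

View pics/top0L.png

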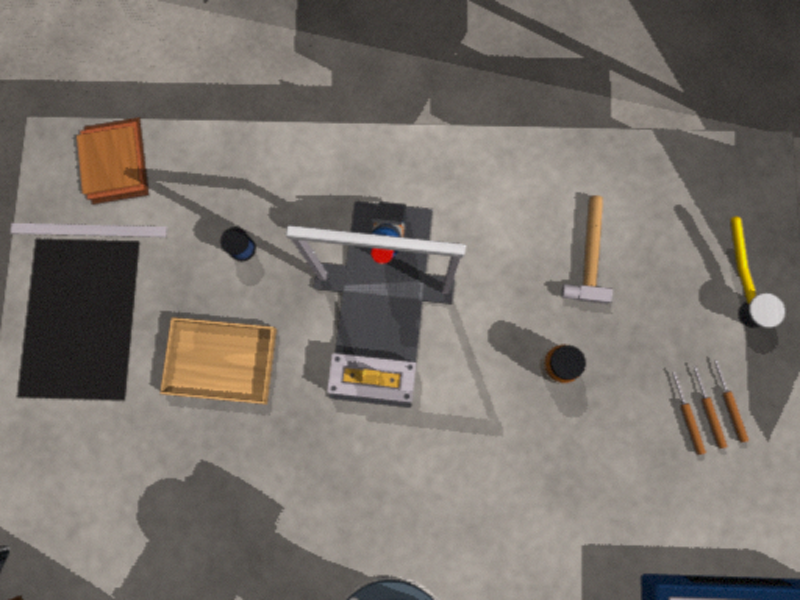

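View pics/side0L.png

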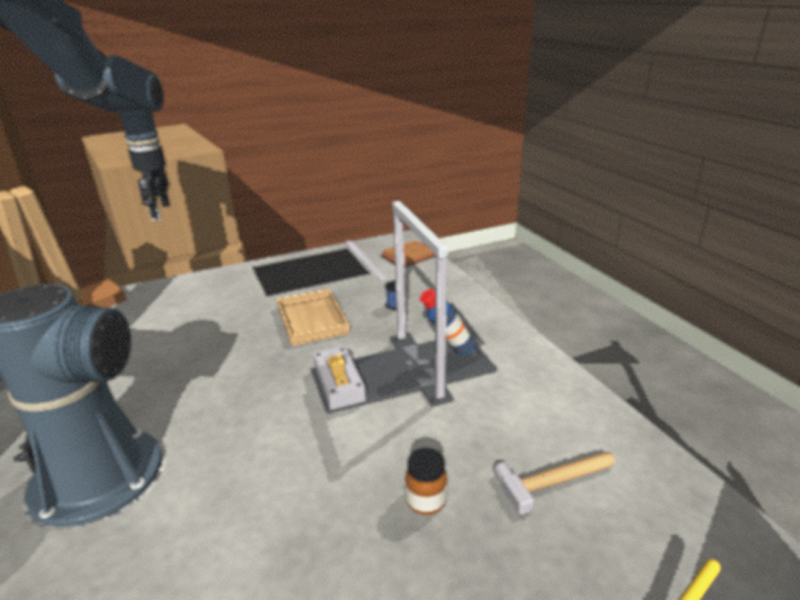

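The top view shows the tray at about (217,361), the die at (372,379), the red cap at (382,254), the lamp bar from (290,233) to (465,250), the jar at (566,363) and the spool at (238,243). I'll enlarge the station and the tray.

```bash
python3 - <<'E'
from h import *
a=load('top0')['img'][:,:,::-1]; b=load('side0')['img'][:,:,::-1]
A=cv2.resize(a[120:270,100:300],(800,600),interpolation=cv2.INTER_CUBIC)
B=cv2.resize(b[120:270,170:370],(800,600),interpolation=cv2.INTER_CUBIC)
cv2.imwrite('pics/A.png',A);cv2.imwrite('pics/B.png',B)
E
```

```text
(no output)
```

View pics/A.png

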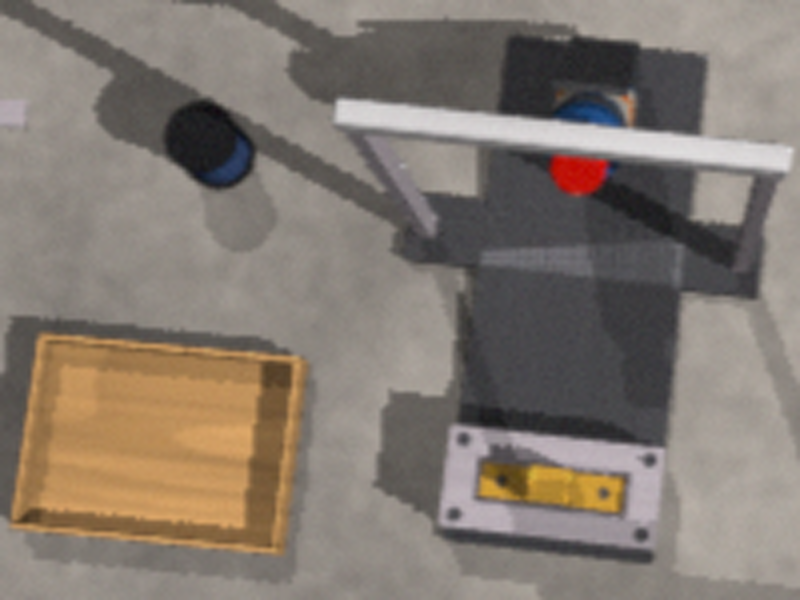

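View pics/B.png

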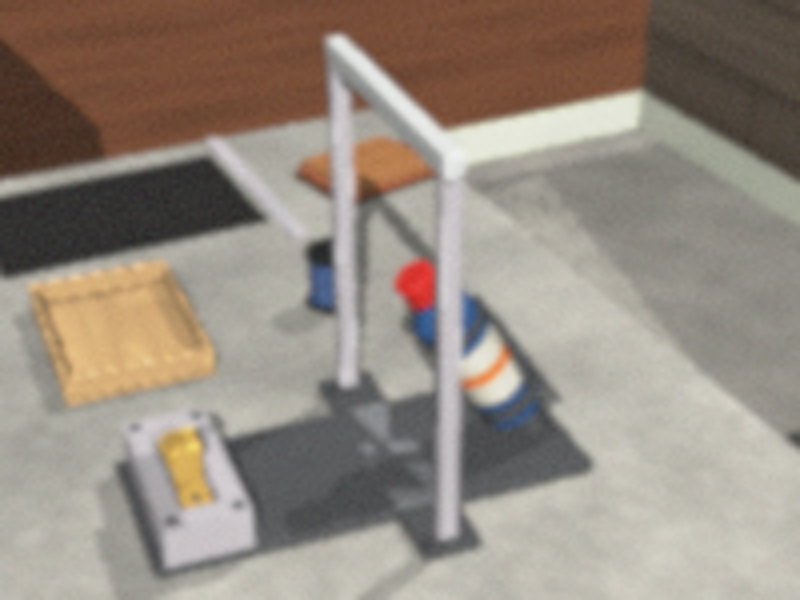

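Crops: in A, the die top corners are (448,425), (664,447), (440,527) and (655,549), and the tray rim corners are (40,333), (305,356), (10,527) and (283,552). The bar's far edge runs from (338,99) to (793,147). In B, the die top corners are (122,425), (215,412), (255,505) and (165,523).

```bash
cat > fit.py <<'E'
from h import *
from scipy.optimize import least_squares
T=load('top0');S=load('side0')
def o(p,off): return (np.array(p,float)+.5)/4-.5+np.array(off)
oA=(100,120);oB=(170,120)
dt=[[.035,.075,.045],[.035,-.075,.045],[-.035,.075,.045],[-.035,-.075,.045]]
L=[(T,dt+[[.186,.125,.338],[.186,-.125,.338],[.33,-.075,.01],[.33,.075,.01]],o([(448,425),(664,447),(440,527),(655,549),(338,99),(793,147),(707,55),(508,37)],oA)),
 (S,[dt[2],dt[0],dt[1],dt[3],[.33,-.075,.01]],o([(122,425),(215,412),(255,505),(165,523),(592,465)],oB))]
def W(q,X): 
    c,s=np.cos(q[2]),np.sin(q[2]); return np.array(X)@np.array([[c,s,0],[-s,c,0],[0,0,1]])+[q[0],q[1],0]
def fit(L,q0):
    f=lambda q:np.concatenate([(P(c,W(q,X))-u).ravel() for c,X,u in L])
    r=least_squares(f,q0,loss='soft_l1'); return r.x,f(r.x).reshape(-1,2).round(1).tolist()
if __name__=='__main__':
    q,e=fit(L,[.5,.05,0]);print('station',q.round(4),e)
    tr=[[.07,.095,.028],[.07,-.095,.028],[-.07,.095,.028],[-.07,-.095,.028]]
    qt,e=fit([(T,tr,o([(40,333),(305,356),(10,527),(283,552)],oA)),(S,tr,o([(30,287),(166,262),(72,403),(215,368)],oB)[[0,1,2,3]] if 0 else o([(166,262),(215,350),(30,287),(68,388)],oB))],[.5,.4,0]);print('tray',qt.round(4),e)
    for z,n in(((.071),'crown'),):print(n,ray(T,o((550,486),oA),z))
    for n,X in(('cap',[.195,0,.178]),('bar',[.178,0,.328]),('crown',[0,0,.071])):print(n,W(q,[X]))
    print('cap px A',(P(T,W(q,[[.195,0,.178]]))-oA)*4,'B',(P(S,W(q,[[.195,0,.178]]))-oB)*4,'crown B',(P(S,W(q,[[0,0,.071]]))-oB)*4)
    print('jar',ray(T,(566/1.5625,363/1.5625),.085),'spool',ray(T,(238/1.5625,243/1.5625),.06))
E
python3 fit.py
```

```text
station [ 0.4511  0.0452 -0.0833] [[1.0, -0.2], [0.5, 0.3], [-0.2, -0.5], [0.0, 0.1], [-0.8, -0.9], [0.2, -0.8], [0.4, -0.2], [-0.1, -0.9], [-0.7, -0.2], [-3.5, -1.3], [-1.3, 1.4], [-1.4, 2.3], [0.1, -0.8]]
tray [ 0.477   0.3247 -0.0599] [[0.6, -0.6], [0.1, -0.7], [1.1, 0.1], [-0.2, -0.2], [-0.8, -0.7], [-0.3, -0.3], [-0.8, -0.3], [-1.2, -1.6]]
crown [0.45031773 0.04565694 0.071     ]
cap [[0.64543828 0.02896753 0.178     ]]
bar [[0.62849727 0.03038243 0.328     ]]
crown [[0.45111485 0.04519728 0.071     ]]
cap px A [[575.92902371 168.2010621 ]] B [[406.84957574 273.64370303]] crown B [[177.32933068 437.43022876]]
jar [ 0.48243661 -0.28865397  0.085     ] spool [0.68485778 0.29498659 0.06      ]
```

Request:
drive_tool([
  [0, 0, 0.236, 0.255, -0.548, -0.05, 105],
  [0, 0, 0.236, 0.255, -0.548, -0.05, 105],
  [0, 0, 0.236, 0.255, -0.548, -0.05, 105],
  [0, 0, 0.236, 0.255, -0.548, -0.05, 105],
  [0, 0, 0.236, 0.255, -0.548, -0.05, 105],
  [0, 0, 0.236, 0.255, -0.548, -0.05, 105],
  [0, 0, 0.236, 0.255, -0.548, -0.05, 105],
  [0, 0, 0.236, 0.255, -0.548, -0.05, 105],
], grip_force=40)

```text
clock: 0.77
tool_pos: [0.3361, 0.2905, 0.2036]
eef_rot: [[-0.997, 0.082, -0.0], [0.082, 0.997, -0.0], [0.0, -0.0, -1.0]]
contact_force: [0.5, 0.4, 0.0]
opening: 0.0501
grip_force: 0.0
```

Request:
drive_tool([
  [0, 0, 0, 0.114, -0.245, -0.044, 105],
  [0, 0, 0, 0.114, -0.245, -0.044, 105],
  [0, 0, 0, 0.114, -0.245, -0.044, 105],
  [0, 0, 0, 0.114, -0.245, -0.044, 105],
  [0, 0, 0, 0.114, -0.245, -0.044, 105],
  [0, 0, 0, 0.114, -0.245, -0.044, 105],
  [0, 0, 0, 0.114, -0.245, -0.044, 105],
  [0, 0, 0, 0.114, -0.245, -0.044, 105],
])

```text
clock: 1.43
tool_pos: [0.4531, 0.0431, 0.1592]
eef_rot: [[-0.996, 0.088, 0.002], [0.088, 0.996, -0.001], [-0.002, -0.001, -1.0]]
contact_force: [0.3, 0.8, 0.6]
opening: 0.0502
grip_force: 0.0
```

Request:
drive_tool([
  [0, 0, 0, 0, 0, 0, 105],
  [0, 0, 0, 0, 0, 0, 105],
])

```text
clock: 1.6
tool_pos: [0.449, 0.0477, 0.1596]
eef_rot: [[-0.997, 0.083, -0.002], [0.083, 0.997, 0.001], [0.002, 0.0, -1.0]]
contact_force: [-0.4, 1.0, -0.2]
opening: 0.0504
grip_force: 0.0
```

```bash
python3 - <<'E'
from h import *
w=cap('wrist','w1'); cv2.imwrite('pics/w1L.png',cv2.resize(w['img'][:,:,::-1],(800,600),interpolation=cv2.INTER_CUBIC))
print(env.sense()['tool_pos'])
E
```

```text
[0.44890449 0.0482232  0.15971811]
```

View pics/w1L.png

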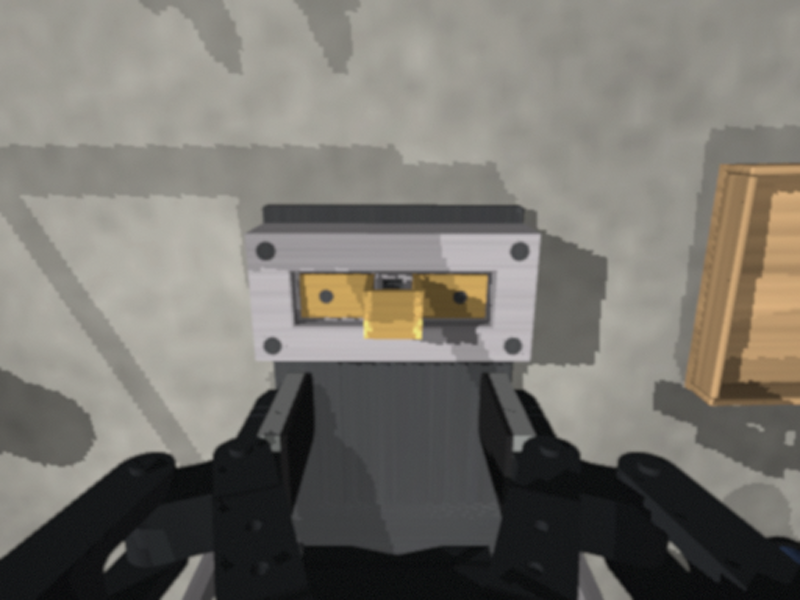

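The wrist view shows the bracket in the die, aligned with it, with the crown top centred at about (393,314).

```bash
python3 - <<'E'
from h import *
w=load('w1'); k=lambda u:np.array(u)/1.5625
print(ray(w,k((393,314)),.071))
for u in((250,234),(540,234),(256,361),(532,361)):print(ray(w,k(u),.045))
print(env.sense()['tool_pos'],P(w,[env.sense()['tool_pos']])*1.5625)
E
```

```text
[0.45147642 0.04473715 0.071     ]
[ 0.41131961 -0.02491381  0.045     ]
[0.42370485 0.122041   0.045     ]
[ 0.48092611 -0.03331475  0.045     ]
[0.49366686 0.11752486 0.045     ]
[0.44890449 0.0482232  0.15971811] [[402.10094382 396.07882922]]
```

Request:
drive_tool([
  [0, 0, 0, 0.002, -0.003, -0.02, 105],
  [0, 0, 0, 0.002, -0.003, -0.04, 105],
  [0, 0, 0, 0.002, -0.003, -0.06, 105],
  [0, 0, 0, 0.002, -0.003, -0.07, 105],
  [0, 0, 0, 0.002, -0.003, -0.07, 105],
  [0, 0, 0, 0.002, -0.003, -0.07, 105],
])

```text
clock: 2.15
tool_pos: [0.4512, 0.0456, 0.0898]
eef_rot: [[-0.997, 0.08, -0.001], [0.08, 0.997, 0.0], [0.001, 0.0, -1.0]]
contact_force: [-0.4, 0.7, -0.0]
opening: 0.0502
grip_force: 0.0
```

Request:
drive_tool([
  [0, 0, 0, 0, -0.001, -0.015, 105],
  [0, 0, 0, 0, -0.001, -0.03, 105],
  [0, 0, 0, 0, -0.001, -0.04, 105],
  [0, 0, 0, 0, -0.001, -0.048, 105],
  [0, 0, 0, 0, -0.001, -0.048, 105],
  [0, 0, 0, 0, -0.001, -0.048, 150],
  [0, 0, 0, 0, -0.001, -0.048, 165],
  [0, 0, 0, 0, -0.001, -0.048, 180],
])

```text
clock: 2.82
tool_pos: [0.4526, 0.0435, 0.0428]
eef_rot: [[-0.997, 0.083, 0.002], [0.083, 0.997, -0.0], [-0.002, -0.0, -1.0]]
contact_force: [-0.4, 1.7, 4.9]
opening: 0.0274
grip_force: 40.8
```

Request:
drive_tool([
  [0, 0, 0, 0, 0, 0, 200],
  [0, 0, 0, 0, 0, 0, 220],
  [0, 0, 0, 0, 0, 0, 220],
  [0, 0, 0, 0, 0, 0, 220],
])

```text
clock: 3.15
tool_pos: [0.4526, 0.0434, 0.0428]
eef_rot: [[-0.997, 0.083, 0.002], [0.083, 0.997, -0.0], [-0.002, 0.0, -1.0]]
contact_force: [-0.1, 2.1, 6.9]
opening: 0.0277
grip_force: 41.2
```

Request:
drive_tool([
  [0, 0, 0, 0, 0, 0.005, 220],
  [0, 0, 0, 0, 0, 0.012, 220],
  [0, 0, 0, 0, 0, 0.024, 220],
  [0, 0, 0, 0, 0, 0.045, 220],
  [0, 0, 0, 0, 0, 0.07, 220],
  [0, 0, 0, 0, 0, 0.09, 220],
  [0, 0, 0, 0, 0, 0.09, 220],
  [0, 0, 0, 0, 0, 0.09, 220],
])

```text
clock: 3.82
tool_pos: [0.4526, 0.0432, 0.1329]
eef_rot: [[-0.997, 0.083, 0.003], [0.083, 0.997, -0.001], [-0.003, -0.0, -1.0]]
contact_force: [0.7, 1.0, -2.0]
opening: 0.0275
grip_force: 40.2
```

Request:
drive_tool([
  [0, 0, 0.02, 0.002, 0.02, 0, 220],
  [0, 0, 0.02, 0.005, 0.055, 0, 220],
  [0, 0, 0.02, 0.008, 0.09, 0, 220],
  [0, 0, 0.02, 0.011, 0.125, 0, 220],
  [0, 0, 0.02, 0.014, 0.16, 0, 220],
  [0, 0, 0.02, 0.017, 0.195, 0, 220],
  [0, 0, 0.02, 0.02, 0.23, 0, 220],
  [0, 0, 0.02, 0.022, 0.26, 0, 220],
])

```text
clock: 4.48
tool_pos: [0.4729, 0.3051, 0.13]
eef_rot: [[-0.998, 0.062, -0.003], [0.062, 0.998, -0.001], [0.003, -0.001, -1.0]]
contact_force: [0.9, -0.5, -1.6]
opening: 0.0273
grip_force: 40.2
```

Request:
drive_tool([
  [0, 0, 0, 0.002, 0.015, 0, 220],
  [0, 0, 0, 0.002, 0.022, 0, 220],
  [0, 0, 0, 0.002, 0.022, 0, 220],
  [0, 0, 0, 0.002, 0.022, -0.02, 220],
  [0, 0, 0, 0.002, 0.022, -0.04, 220],
  [0, 0, 0, 0.002, 0.022, -0.06, 220],
  [0, 0, 0, 0.002, 0.022, -0.06, 220],
  [0, 0, 0, 0.002, 0.022, -0.06, 220],
])

```text
clock: 5.15
tool_pos: [0.4747, 0.3233, 0.0705]
eef_rot: [[-0.998, 0.064, -0.005], [0.064, 0.998, -0.002], [0.004, -0.003, -1.0]]
contact_force: [-1.0, 0.9, -1.1]
opening: 0.0273
grip_force: 40.0
```

```bash
python3 - <<'E'
from h import *
s=cap('side','s2')['img'][:,:,::-1]; w=cap('wrist','w2')['img'][:,:,::-1]
cv2.imwrite('pics/m2.png',np.hstack([cv2.resize(s[120:270,150:250],(400,600),interpolation=cv2.INTER_CUBIC),cv2.resize(w[100:384,150:339],(400,600))]))
print(env.sense()['tool_pos'],env.sense()['contact_force'])
E
```

```text
[0.47653355 0.32457372 0.0724078 ] [ 0.54653908  0.29662876 -1.591783  ]
```

View pics/m2.png

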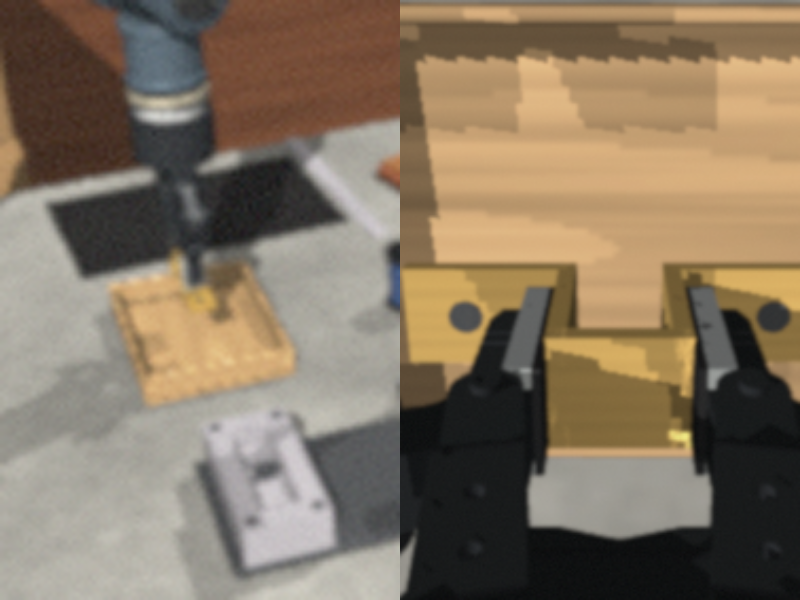

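The bracket is held level with its crown up over the tray, and the die is empty. Next I lower it slowly.

Request:
drive_tool([
  [0, 0, 0, 0, 0, -0.02, 220],
  [0, 0, 0, 0, 0, -0.035, 220],
  [0, 0, 0, 0, 0, -0.045, 220],
  [0, 0, 0, 0, 0, -0.051, 220],
  [0, 0, 0, 0, 0, -0.054, 220],
  [0, 0, 0, 0, 0, -0.055, 220],
  [0, 0, 0, 0, 0, -0.055, 220],
  [0, 0, 0, 0, 0, -0.055, 220],
])

```text
clock: 5.92
tool_pos: [0.4765, 0.3255, 0.0175]
eef_rot: [[-0.998, 0.063, 0.001], [0.063, 0.998, 0.001], [-0.001, 0.001, -1.0]]
contact_force: [-0.2, -0.2, -2.1]
opening: 0.0275
grip_force: 40.2
```

Request:
drive_tool([
  [0, 0, 0, 0, 0, -0.001, 220],
  [0, 0, 0, 0, 0, -0.002, 220],
  [0, 0, 0, 0, 0, -0.003, 220],
  [0, 0, 0, 0, 0, -0.0035, 220],
  [0, 0, 0, 0, 0, -0.004, 220],
  [0, 0, 0, 0, 0, -0.004, 220],
])

```text
clock: 6.42
tool_pos: [0.476, 0.3253, 0.0128]
eef_rot: [[-0.998, 0.063, -0.0], [0.063, 0.998, 0.0], [0.0, 0.0, -1.0]]
contact_force: [0.3, -0.1, -1.4]
opening: 0.0274
grip_force: 40.2
```

Request:
drive_tool([
  [0, 0, 0, 0, 0, -0.0005, 220],
  [0, 0, 0, 0, 0, -0.001, 220],
  [0, 0, 0, 0, 0, -0.001, 220],
  [0, 0, 0, 0, 0, -0.001, 220],
])

```text
clock: 6.75
tool_pos: [0.476, 0.3253, 0.0128]
eef_rot: [[-0.998, 0.063, 0.0], [0.063, 0.998, 0.0], [-0.0, 0.0, -1.0]]
contact_force: [-1.3, -1.0, 5.2]
opening: 0.0271
grip_force: 41.1
```

Contact with the tray floor; releasing slowly.

Request:
drive_tool([
  [0, 0, 0, 0, 0, 0, 165],
  [0, 0, 0, 0, 0, 0, 155],
  [0, 0, 0, 0, 0, 0, 140],
  [0, 0, 0, 0, 0, 0, 120],
  [0, 0, 0, 0, 0, 0, 105],
  [0, 0, 0, 0, 0, 0, 105],
], grip_force=20)

```text
clock: 7.25
tool_pos: [0.476, 0.3253, 0.0117]
eef_rot: [[-0.998, 0.063, -0.0], [0.063, 0.998, -0.0], [0.0, -0.0, -1.0]]
contact_force: [-0.4, -0.3, -0.5]
opening: 0.0506
grip_force: 0.0
```

Request:
drive_tool([
  [0, 0, 0, 0, 0, 0.01, 105],
  [0, 0, 0, 0, 0, 0.03, 105],
  [0, 0, 0, 0, 0, 0.07, 105],
  [0, 0, 0, 0, 0, 0.11, 180],
  [0, 0, 0, 0, 0, 0.15, 255],
  [0, 0, 0, 0, 0, 0.19, 255],
  [0, 0, 0, 0, 0, 0.21, 255],
  [0, 0, 0, 0, 0, 0.21, 255],
])

```text
clock: 7.92
tool_pos: [0.4791, 0.3268, 0.2286]
eef_rot: [[-0.998, 0.062, 0.012], [0.063, 0.998, 0.005], [-0.012, 0.006, -1.0]]
contact_force: [0.4, -0.1, -0.4]
opening: 0.0001
grip_force: 0.0
```

```bash
python3 - <<'E'
from h import *
from scipy.spatial.transform import Rotation as Ro
s=cap('side','s3')['img'][:,:,::-1]; w=cap('wrist','w3')['img'][:,:,::-1]
cv2.imwrite('pics/m3.png',np.hstack([cv2.resize(s[120:270,150:250],(400,600),interpolation=cv2.INTER_CUBIC),cv2.resize(w[100:384,150:339],(400,600))]))
e=env.sense();print(e['tool_pos'],e['joint_pos'],e['eef_rot'])
y=-.0833;Rz=Ro.from_euler('z',y)
C=np.array([.4511,.0452,0])+Rz.apply([.195,0,.178])
a=np.radians(33); n=Rz.apply([-np.sin(a),0,np.cos(a)]);print('cap',C,'axis',n)
for d in(.10,.06,.03,0,-.008):print(d,C+n*d)
E
```

```text
[0.4760535  0.32536885 0.2232363 ] [ 4.05844843e-01  4.70896339e-01  1.56702812e+00 -1.78560964e-05
  1.10125145e+00 -1.10220136e+00] [[-9.98029954e-01  6.26997084e-02  2.22671178e-03]
 [ 6.27019240e-02  9.98031856e-01  9.39486590e-04]
 [-2.16342376e-03  1.07725487e-03 -9.99997080e-01]]
cap [0.64542385 0.02897528 0.178     ] axis [-0.54275053  0.04531598  0.83867057]
0.1 [0.5911488  0.03350688 0.26186706]
0.06 [0.61285882 0.03169424 0.22832023]
0.03 [0.62914133 0.03033476 0.20316012]
0 [0.64542385 0.02897528 0.178     ]
-0.008 [0.64976585 0.02861275 0.17129064]
```

View pics/m3.png

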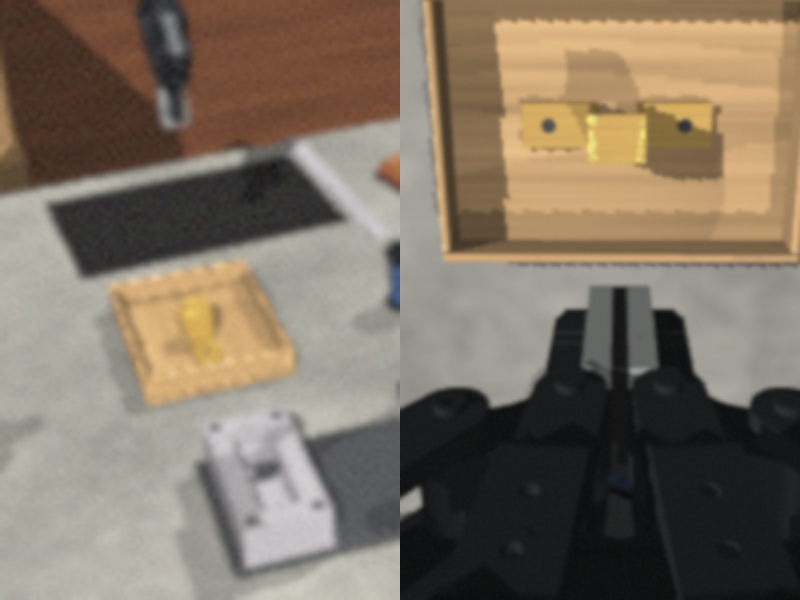

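The bracket sits flat in the tray with its crown up and is released. Next I tilt the shut fingers and approach along the can's axis.

Request:
drive_tool([
  [-0.042, -0.574, -0.02, 0.008, -0.03, 0.03, 255],
  [-0.042, -0.574, -0.02, 0.018, -0.06, 0.06, 255],
  [-0.042, -0.574, -0.02, 0.03, -0.1, 0.082, 255],
  [-0.042, -0.574, -0.02, 0.042, -0.14, 0.082, 255],
  [-0.042, -0.574, -0.02, 0.054, -0.18, 0.082, 255],
  [-0.042, -0.574, -0.02, 0.066, -0.22, 0.082, 255],
  [-0.042, -0.574, -0.02, 0.078, -0.26, 0.082, 255],
  [-0.042, -0.574, -0.02, 0.088, -0.289, 0.082, 255],
])

```text
clock: 8.68
tool_pos: [0.5604, 0.0401, 0.3013]
eef_rot: [[-0.839, 0.083, 0.538], [0.07, 0.997, -0.044], [-0.54, 0.0, -0.842]]
contact_force: [0.6, 0.8, -0.2]
opening: -0.0
grip_force: 0.0
```

Request:
drive_tool([
  [0, 0, 0, 0, 0, 0, 255],
  [0, 0, 0, 0, 0, 0, 255],
  [0, 0, 0, 0, 0, 0, 255],
  [0, 0, 0, 0, 0, 0, 255],
])

```text
clock: 9.02
tool_pos: [0.5611, 0.0425, 0.3023]
eef_rot: [[-0.838, 0.082, 0.539], [0.069, 0.997, -0.044], [-0.541, 0.0, -0.841]]
contact_force: [0.1, 0.7, -0.1]
opening: 0.0001
grip_force: 0.0
```

```bash
python3 - <<'E'
from h import *
from scipy.spatial.transform import Rotation as Ro
s=cap('side','s4')['img'][:,:,::-1]; w=cap('wrist','w4')
cv2.imwrite('pics/m4.png',np.hstack([cv2.resize(s[60:210,200:300],(400,600),interpolation=cv2.INTER_CUBIC),cv2.resize(w['img'][100:384,150:339,::-1],(400,600))]))
e=env.sense();R=np.array(e['eef_rot']);p=np.array(e['tool_pos']);print(p,e['joint_pos'],R.round(3).tolist())
T=(Ro.from_euler('z',-.0833)*Ro.from_euler('y',-np.radians(33))).as_matrix()@np.diag([-1,1,-1])
print('rot err',Ro.from_matrix(T@R.T).as_rotvec())
Rc=cv2.Rodrigues(w['rvec'])[0];print('cam in tool',R.T@(-Rc.T@w['tvec'].reshape(3)-p))
C=np.array([.64542,.02898,.178]);n=-T[:,2];v=p-C;print('d',v@n,'perp',v-n*(v@n))
u=P(w,[C])[0];print('cap px in m4',400+(u[0]-150)*400/189,(u[1]-100)*600/284)
E
```

```text
[0.56153818 0.04300221 0.30301805] [-0.13910628  0.1917552   1.91876009  0.07188253  0.45939562 -1.68439136] [[-0.837, 0.08, 0.541], [0.068, 0.997, -0.044], [-0.543, 0.0, -0.84]]
rot err [-0.00031264 -0.00244653 -0.00274931]
cam in tool [ 0.07524873 -0.00153835 -0.1435652 ]
d 0.15101129225613935 perp [-0.00192036  0.00717899 -0.00163068]
cap px in m4 606.2827509643804 168.93285750352402
```

View pics/m4.png

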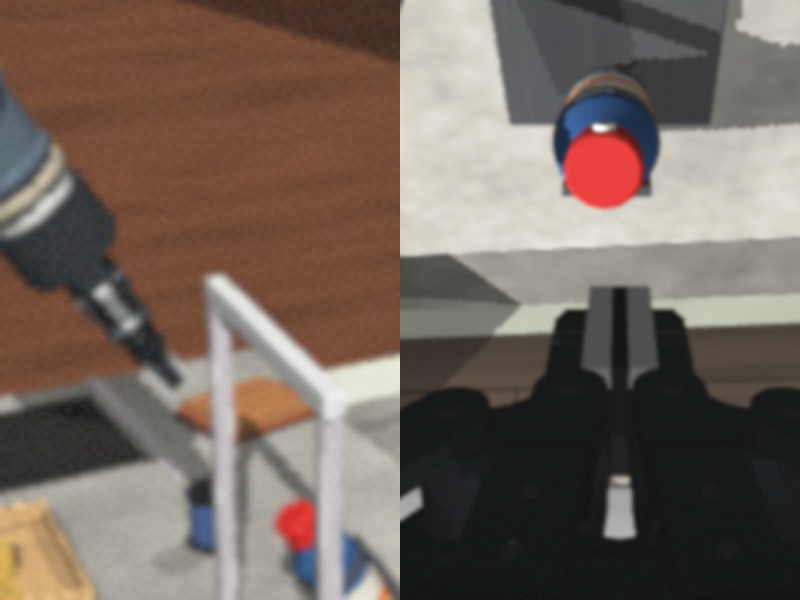

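The cap's disc is centred at (604,168), within 2 px of the prediction, and the slanted approach clears the bar.

Request:
drive_tool([
  [0, -0.002, -0.003, 0.01, -0.009, -0.01, 255],
  [0, -0.002, -0.003, 0.024, -0.0095, -0.03, 255],
  [0, -0.002, -0.003, 0.038, -0.0105, -0.053, 255],
  [0, -0.002, -0.003, 0.052, -0.0115, -0.075, 255],
  [0, -0.002, -0.003, 0.061, -0.012, -0.09, 255],
  [0, -0.002, -0.003, 0.068, -0.0125, -0.0995, 255],
  [0, -0.002, -0.003, 0.068, -0.0125, -0.0995, 255],
  [0, -0.002, -0.003, 0.068, -0.0125, -0.0995, 255],
])

```text
clock: 9.78
tool_pos: [0.6302, 0.0298, 0.204]
eef_rot: [[-0.835, 0.085, 0.543], [0.071, 0.996, -0.046], [-0.545, 0.0, -0.838]]
contact_force: [0.1, -0.4, -0.4]
opening: 0.0
grip_force: 0.0
```

Request:
drive_tool([
  [0, 0, 0, 0, 0, 0, 255],
  [0, 0, 0, 0, 0, 0, 255],
])

```text
clock: 9.95
tool_pos: [0.6304, 0.0291, 0.2056]
eef_rot: [[-0.834, 0.086, 0.545], [0.072, 0.996, -0.047], [-0.547, 0.0, -0.837]]
contact_force: [-0.3, 0.3, -0.0]
opening: -0.0003
grip_force: 0.0
```

Request:
drive_tool([
  [0, 0, 0, 0.004, 0, -0.007, 255],
  [0, 0, 0, 0.008, -0.0005, -0.014, 255],
  [0, 0, 0, 0.012, -0.001, -0.02, 255],
  [0, 0, 0, 0.0145, -0.001, -0.0245, 255],
  [0, 0, 0, 0.0155, -0.001, -0.026, 255],
  [0, 0, 0, 0.0155, -0.001, -0.026, 255],
])

```text
clock: 10.45
tool_pos: [0.6459, 0.0275, 0.1774]
eef_rot: [[-0.836, 0.087, 0.543], [0.073, 0.996, -0.047], [-0.545, 0.0, -0.839]]
contact_force: [-1.0, -0.4, 0.9]
opening: -0.0003
grip_force: 0.7
```

Request:
drive_tool([
  [0, 0, 0, 0.0011, 0, -0.0017, 255],
  [0, 0, 0, 0.0022, 0, -0.0034, 255],
  [0, 0, 0, 0.0022, 0, -0.0034, 255],
])

```text
clock: 10.7
tool_pos: [0.6479, 0.0276, 0.1746]
eef_rot: [[-0.835, 0.086, 0.543], [0.073, 0.996, -0.047], [-0.545, 0.0, -0.838]]
contact_force: [-2.9, -1.0, 3.1]
opening: -0.0002
grip_force: 1.5
```

Request:
drive_tool([
  [0, 0, 0, 0.0011, 0, -0.0017, 255],
  [0, 0, 0, 0.0022, -0.0002, -0.0034, 255],
  [0, 0, 0, 0.0027, -0.0002, -0.0042, 255],
  [0, 0, 0, 0.0027, -0.0002, -0.0042, 255],
])

```text
clock: 11.03
tool_pos: [0.6504, 0.0275, 0.1708]
eef_rot: [[-0.835, 0.086, 0.544], [0.072, 0.996, -0.047], [-0.546, 0.0, -0.838]]
contact_force: [-5.3, -2.4, 4.5]
opening: -0.0
grip_force: 3.0
```

Request:
drive_tool([
  [0, 0, 0, 0.0005, 0, -0.0008, 255],
  [0, 0, 0, 0.0005, 0, -0.0008, 255],
  [0, 0, 0, 0.0005, 0, -0.0008, 255],
])

```text
clock: 11.28
tool_pos: [0.6505, 0.0275, 0.1707]
eef_rot: [[-0.835, 0.086, 0.544], [0.072, 0.996, -0.047], [-0.546, 0.0, -0.838]]
contact_force: [-9.6, -3.3, 10.5]
opening: 0.0005
grip_force: 6.6
```

The force rises to about 14 N with no further travel, so the cap is at its stop. Retracting along the axis.

Request:
drive_tool([
  [0, 0, 0, 0, 0, 0, 255],
  [0, 0, 0, -0.003, 0, 0.005, 255],
  [0, 0, 0, -0.0085, 0.0007, 0.0135, 255],
  [0, 0, 0, -0.02, 0.0017, 0.031, 255],
  [0, 0, 0, -0.036, 0.003, 0.056, 255],
  [0, 0, 0, -0.054, 0.0045, 0.084, 255],
  [0, 0, 0, -0.076, 0.006, 0.118, 255],
  [0, 0, 0, -0.09, 0.0075, 0.139, 255],
])

```text
clock: 11.95
tool_pos: [0.5607, 0.0353, 0.3121]
eef_rot: [[-0.833, 0.086, 0.547], [0.072, 0.996, -0.047], [-0.549, -0.0, -0.836]]
contact_force: [0.0, 0.6, 0.2]
opening: 0.0001
grip_force: 0.0
```

Request:
drive_tool([
  [0, 0, 0, -0.02, 0, 0.03, 255],
  [0, 0, 0, -0.03, 0, 0.04, 255],
  [0, 0, 0, -0.03, 0, 0.04, 255],
  [0, 0, 0, -0.03, 0, 0.04, 255],
  [0, 0, 0, -0.03, 0, 0.04, 255],
])

```text
clock: 12.37
tool_pos: [0.5315, 0.035, 0.3482]
eef_rot: [[-0.835, 0.086, 0.543], [0.073, 0.996, -0.047], [-0.545, 0.0, -0.838]]
contact_force: [0.1, 0.4, -0.6]
opening: 0.0
grip_force: 0.0
```

```bash
python3 - <<'E'
from h import *
s=cap('side','s5')['img'][:,:,::-1]
cv2.imwrite('pics/m5.png',cv2.resize(s,(800,600),interpolation=cv2.INTER_CUBIC))
b=cap('wrist','w5')
def red(c):
    h=cv2.cvtColor(c['img'],cv2.COLOR_RGB2HSV);m=((h[...,0]<5)|(h[...,0]>175))&(h[...,1]>200)&(h[...,2]>150)
    y,x=np.nonzero(m);return x.mean(),y.mean(),m.sum(),x.min(),x.max(),y.min(),y.max()
print(red(load('side0')),red(load('s5')))
for n in(0,-.008):print(P(b,[np.array([.64542,.02898,.178])+n*np.array([-.543,.045,.839])]))
print(red(b)); e=env.sense();print(e['tool_pos'],e['contact_force'])
E
```

```text
(np.float64(273.1), np.float64(190.3), np.int64(10), np.int64(271), np.int64(275), np.int64(187), np.int64(195)) (np.float64(273.45454545454544), np.float64(190.0), np.int64(11), np.int64(271), np.int64(276), np.int64(187), np.int64(194))
[[258.28039336 166.77500059]]
[[258.19089872 165.19561446]]<stdin>:7: RuntimeWarning: Mean of empty slice.
  ret = ret.dtype.type(ret / rcount)
Traceback (most recent call last):
ValueError: zero-size array to reduction operation minimum which has no identity
```

View pics/m5.png

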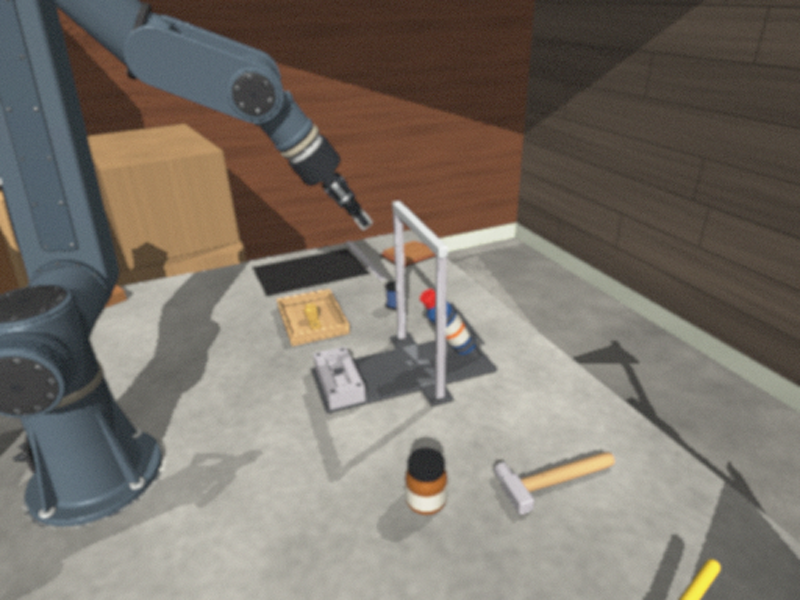

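The side view shows the cap back up at its original pixels, the die empty, the bracket in the tray at (313,315), and the jar, spool and hammer unmoved. The arm touches nothing.

```bash
python3 -c "
from cell import env
print(env.sign_off())"
```

```text
the job is handed in; nothing more can be done
None
```

The bracket is in the tray, flat with its crown up and released; the cap was then pressed to its stop (about 14 N) and sprang back, and the job was handed in at about 12.5 s.

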